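# Seat the two platen discs in the jig plate

### The job

Two loose steel discs lie on the dark jig plate. With the fingertips, push each one across the plate and over the edge of its own round recess, the large disc into the large recess and the small disc into the small one, until it drops in and lies flat and fully home. Only slide them, do not pick them up, and leave the weights and the other things on and round the plate where they are; finish with the hand clear of everything.

Things in the scene. Friction and masses are not known exactly. Their poses are not given: they have to be found in the camera images.
- jig: Fixed dark steel jig plate, 250 (its x) x 320 (its y) x 18 mm thick, lying on the worktop, bolted down. Origin at the centre of its underside, x towards its back edge, z up; its flat top is 18 mm above the origin. Small screw heads (6 mm high) in the corners at x +-110, y +-146 mm and two bright guide posts (14 mm thick, 34 mm high, foot collars 24 mm wide) at x 72, y +-146 mm.
- recess_large (a point): Centre of the mouth of the large round recess, level with the plate's top (at x 60, y 65 mm of the jig, the left one); axes as the jig's. Diameter 67 mm, 6 mm deep, flat closed floor; a thin bright line is turned round its mouth.
- recess_small (a point): Centre of the mouth of the small round recess, level with the plate's top (at x 60, y -65 mm of the jig, the right one); axes as the jig's. Diameter 47 mm, 6 mm deep, flat closed floor; a thin bright line is turned round its mouth.
- disc_large: Loose bright steel disc, 64 mm diameter, 10 mm thick, about 0.25 kg, lying flat on the front half of the plate, on either side. Origin at the centre of its underside, z up. As it is pushed over the recess its leading edge tips in when it is within about 10 mm, and it drops when nearly centred; seated, its top stands 4 mm above the plate.
- disc_small: Loose bright steel disc, 44 mm diameter, 10 mm thick, about 0.12 kg, lying flat on the front half of the plate, on either side. Origin at the centre of its underside, z up. Behaves as the large one; seated, its top stands 4 mm above the plate.
- brass_weight: Small loose brass-coloured scale weight with a knob, 27 mm wide, 34 mm high, 0.1 kg, standing on the plate between the recesses near the back edge; to be left alone. Origin at the centre of its underside.
- mortar_half: Loose broken half of a grey mortar prism, about 83 x 40 x 40 mm, on the worktop left of the plate; to be left alone. Origin at the centre of its underside.
- big_weight: Loose grey scale weight with a knob, 49 mm wide, 60 mm high, 0.5 kg, on the worktop left of the plate; to be left alone. Origin at the centre of its underside.
- steel_caliper: Loose caliper, 231 x 59 x 11 mm, lying on the worktop right of the plate; to be left alone. Origin at the centre of its underside.
Mind the look-alikes: they are no part of the job. What is shaped like the disc_large but red is not meant. Leave any green look-alike of the disc_small alone.

How it is judged (in metres and radians):
At the end, for the whole second after the job is handed in: Each disc lies in its own recess: its centre within 4 mm of the recess's centre, its underside at least 4.5 mm below the plate's top (the recess is 6 mm deep), flat within 0.05 rad, and at rest (horizontal distance between disc_large and recess_large below 0.004 m and z of disc_large in the frame of recess_large below -0.0045 m and angle between each of disc_large, disc_small's own z axis and vertical below 0.05 rad and linear speed of each of disc_large, disc_small below 0.01 m/s and horizontal distance between disc_small and recess_small below 0.004 m and z of disc_small in the frame of recess_small below -0.0045 m); the robot touches nothing.
It fails at once if the large disc is picked up: its centre rises more than 7 mm above the plate's top, or it is tipped over 35 degrees (z of disc_large in the frame of recess_large above 0.007 m or angle between disc_large's own z axis and vertical above 0.61 rad).
It fails at once if the small disc is picked up: its centre rises more than 7 mm above the plate's top, or it is tipped over 35 degrees (z of disc_small in the frame of recess_small above 0.007 m or angle between disc_small's own z axis and vertical above 0.61 rad).
It fails at once if the brass weight on the plate, the broken mortar prism, the big weight, the caliper: one of them is moved more than 15 mm (distance of any of brass_weight, mortar_half, big_weight, steel_caliper from where it was at the start of the episode above 0.015 m).
It also fails if it takes over 58 s, if anything falls off the work surface, if the arm or the gripper's body presses on something with over 40 N, if the wrist force passes 120 N, or if a joint passes its speed limit or range.

### The arm

A 7-joint arm with a two-finger parallel gripper is mounted at the origin on a cart in front of the work surface, level with it; the furniture and walls round the work are solid. World frame = base frame: x ahead of the robot, y to its left, z up, the work surface at z = 0. Lengths are in mm, angles in rad, forces in N, time in s.
With the tool pointing down it reaches from about 400 to 900 mm from the base axis. Payload 5.6 kg.
Tool frame: the origin (TCP) lies midway between the tips of the shut fingers; the grasp point (between the pads) lies 19 mm behind it; z points along the fingers, y is the line along which they close (so a half turn about z gives the same grasp; the last joint's range is limited). The gripper opens to 92 mm and grips with 3 to 60 N. Pads are 20 mm wide; open, the fingers measure 128 mm over their backs; the gripper's body (75 mm by 189 mm) begins 69 mm behind the grasp point.
Start: joints at [1.287, 0.468, -0.012, 1.603, 0.006, 1.071, -0.056], TCP at [154.969, -631.264, 214.592] pointing down, gripper open.
Joint ranges: [-2.53, 2.53], [-0.31, 2.02], [-1.57, 1.55], [0.28, 2.44], [-1.29, 4.43], [0.15, 1.84], [-2.92, 2.92]. Speed limits (rad/s): [2.57, 2.57, 3.14, 3.14, 3.14, 3.14, 3.14].

### API

Orientations are given as a rotation vector (axis times angle).
In Python, from cell import robot, grip, kin, viewer gives the robot as it stands. Calls block until the motion is done:
- robot.movep(position, orientation): joint-space move of the TCP to a pose.
- robot.servo_line(position, feed=150, rotation=None): straight line of the TCP; rotation=None keeps the orientation; feed is the mean speed in mm/s.
- robot.goto_joints(angles): joint-space move.
- grip(opening, newtons=None): opening from 0.0 (shut) to 1.0 (fully open); newtons is the grip in N (None keeps the last); returns when the fingers have stopped.
- robot.hold(seconds).
- kin.ik(position, orientation): joint angles nearest the present ones, or None.
- robot.observe(): the state.
- viewer.read_camera(name): name is "side" or "top"; returns the picture (384x512x3 uint8, red, green, blue); there is no depth.
- viewer.camera_info(name): a dict with "camera_matrix" (3x3 intrinsics, pixels), "k1" (the pictures are not rectified: a ray, as slopes to the right and down, at radius r is drawn at 1 + k1 r^2 times it, then the intrinsics apply), "R" (3x3) and "t" (3): a world point X has camera coordinates R X + t. Camera axes: x right, y down, z forward; pixel columns grow to the right and rows downward; lengths in mm; the calibration is good to about 2 mm. A picture is of the moment at which its call begins. camera_info takes no time and is no camera call.
A pose or a line that the arm cannot do raises robot.IKError and nothing moves.
- robot.job_done(): hands the job in; it is judged then, once.
Trained networks look in the newest picture that a camera, given by its name, has taken for a name from the list of things; names that differ only in an ending like _2 or _b are one class to them, and where a whole thing is asked for, a point or a joint stands for the part that bears it (a point fixed in the world has none). Each returns a list of dicts, best first, with "confidence" (0 to 1); they miss things now and then, are a little off and sometimes report something else, mostly with a low value. They report only what shows in the picture. A call takes as long as a camera call. They do not tell look-alikes from the thing itself.
- viewer.silhouettes(name, camera): "mask" (384x512 bool, what is visible of it).
- viewer.pinpoint(name, camera): "at" ([x, y, z] in mm, in the coordinates of the camera as it stood for that picture, good to about 4 mm: a listed point, or the origin of a listed thing).
The state is a dict: "t": time; "joints": joint angles; "joint_velocities": joint speeds; "joint_torque": joint torques, N m; "tcp_pos": TCP position; "tcp_rot": TCP orientation; "contact_force": force on the tool from outside, world axes, zero at the start; "wrist_torque": the same for the moment, N m; "grip_width": opening from 0.0 (shut) to 1.0 (fully open); "grip_force": force on a finger pad.
Only numpy, scipy, OpenCV 4.12 (cv2) and the standard library are available. Lean on these libraries where they do the work, as an engineer would, in place of code of your own. Each camera call takes 0.05 s, during which the arm holds its last target. There are 200 camera calls.

## Working session

There is one attempt and no reset: what is moved stays moved. The work goes in short steps, each a Python script; the robot and the scene stay as the last script left them, time stands still between calls to the robot, and variables do not carry over. Pictures are saved under pics/ and viewed, at most 10 in all, crops included, and the job is handed in when it is done.

```bash
mkdir -p pics; ls
cat > h.py <<'E'
import numpy as np, cv2
from cell import robot, grip, kin, viewer
def w(cam,p):
    i=viewer.camera_info(cam); return np.array(i["R"]).T@(np.array(p)-np.array(i["t"]))
def px2w(cam,u,v,z):
    i=viewer.camera_info(cam);K=np.array(i["camera_matrix"]);R=np.array(i["R"]);t=np.array(i["t"])
    d=np.array([(u-K[0,2])/K[0,0],(v-K[1,2])/K[1,1]]);s=d.copy()
    for _ in range(20): s=d/(1+i["k1"]*(s@s))
    r=R.T@np.array([s[0],s[1],1]);c=-R.T@t
    return c+r*(z-c[2])/r[2]
def w2px(cam,X):
    i=viewer.camera_info(cam);K=np.array(i["camera_matrix"]);c=np.array(i["R"])@np.array(X)+np.array(i["t"])
    s=c[:2]/c[2];s=s*(1+i["k1"]*(s@s));return s*[K[0,0],K[1,1]]+K[:2,2]
E
python3 - <<'E'
from h import *
np.set_printoptions(precision=1,suppress=True)
for c in("top","side"):
    im=viewer.read_camera(c);cv2.imwrite(f"pics/{c}0.png",im[:,:,::-1])
    for n in("jig","recess_large","recess_small","disc_large","disc_small","brass_weight","big_weight"):
        for d in viewer.pinpoint(n,c): print(c,n,round(d["confidence"],2),w(c,d["at"]),w2px(c,w(c,d["at"])))
print(robot.observe())
E
```

```text
pics
top jig 0.78 [556.2  48.5  -3.3] [252.8 187.3]
top recess_large 0.67 [617.4 117.9  15.2] [228.3 165.9]
top recess_small 0.88 [618.6 -14.8  13.8] [274.1 164.5]
top disc_large 0.8 [345.8 -47.1   0.9] [288.6 259.7]
top disc_large 0.56 [491.3 -25.4  14.7] [279.4 208. ]
top disc_small 0.66 [361.6 102.7  -3.9] [235.4 255.5]
top disc_small 0.58 [495.2 125.6  21.1] [225.9 207.8]
top disc_small 0.28 [658.6  48.5  16.9] [251.9 151.4]
top brass_weight 0.53 [659.4  44.5  19.5] [253.3 150.8]
top big_weight 0.5 [627.5 267.8   1.9] [177.7 165. ]
side jig 0.69 [551.9  47.6   1.3] [244.4 211.5]
side recess_large 0.64 [611.4 110.8  25.2] [213.5 217.9]
side recess_large 0.43 [619.5 -12.8  17.1] [224.7 187.7]
side recess_small 0.67 [616.6 -12.4  15.4] [225.8 188.5]
side disc_large 0.84 [349.3 -52.1   1.5] [330.5 197.7]
side disc_large 0.8 [488.2 -24.1  18. ] [275.3 191.9]
side disc_small 0.78 [486.1 125.   17.2] [263.6 232.7]
side disc_small 0.51 [361.  101.4   0.7] [318.2 239.2]
side brass_weight 0.51 [618.9 -14.   17.9] [225.1 187.2]
side brass_weight 0.49 [654.9  52.5  16.4] [203.9 202.2]
side big_weight 0.96 [624.8 274.7   4. ] [185.6 275.2]
{'t': 0.8, 'joints': array([ 1.3,  0.5, -0. ,  1.6,  0. ,  1.1, -0.1]), 'joint_velocities': array([-0.,  0.,  0., -0.,  0., -0., -0.]), 'joint_torque': array([  0. , -52. ,  -0. , -24.4,  -0.1,   0. ,  -0. ]), 'tcp_pos': array([ 155. , -631.3,  214.6]), 'tcp_rot': array([ 3.1,  0.4, -0. ]), 'contact_force': array([-0. ,  0.2,  0.5]), 'wrist_torque': array([-0.,  0.,  0.]), 'grip_force': 0.0, 'grip_width': 1.000020400790121}
```

Run:
```python
import cv2
a=cv2.imread("pics/top0.png")[120:290,150:360];cv2.imwrite("pics/topc.png",cv2.resize(a,None,fx=3.5,fy=3.5,interpolation=2)[:600,:800])
```

```text
(no output)
```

View pics/topc.png

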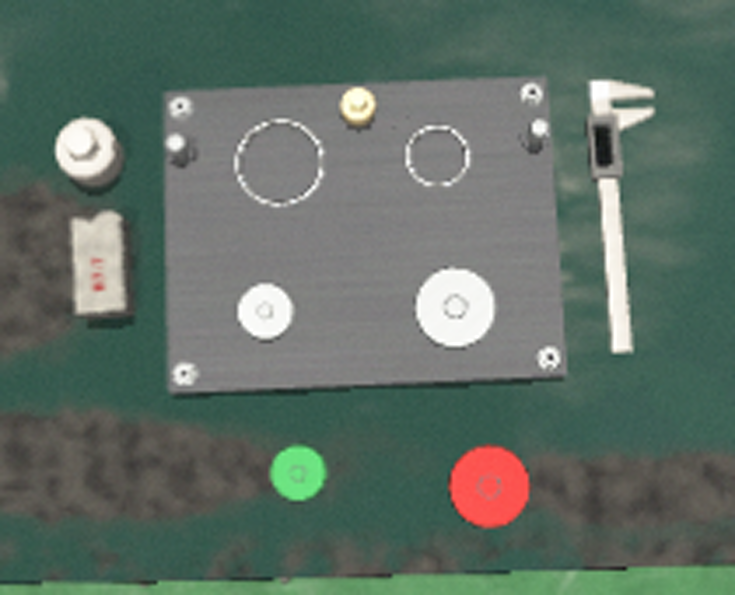

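View pics/side0.png

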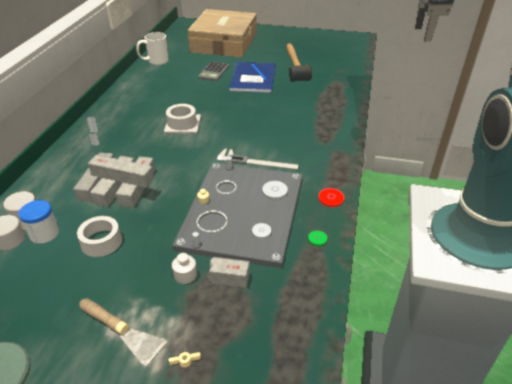

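The steel discs on the plate are the ones meant: the large one at top-picture px (279,208) and the small one at (226,208). The red (289,260) and green (235,255) look-alikes lie on the worktop in front, so I leave them. The crop confirms this. Next I refine the positions by blob fitting.

```bash
cat >> h.py <<'E'
def rings(im):
    "recess centres (world) from the bright mouth rings, top picture"
    m=(im.min(2)>150).astype(np.uint8);out=[]
    for u,v,r0,r1 in((229.5,166.5,9,16),(275,164.5,6,12)):
        y,x=np.nonzero(m);d=np.hypot(x-u,y-v);k=(d>r0)&(d<r1)
        (a,b),ax,_=cv2.fitEllipse(np.c_[x,y][k].astype(np.float32));out.append(px2w("top",a,b,18)[:2])
    return out
def blob(im,X,R):
    "centroid of bright steel within R mm of X, grey-weighted, at disc top"
    u,v=w2px("top",[X[0],X[1],28]);y,x=np.mgrid[:384,:512];g=im.min(2).astype(float)
    wt=np.clip(g-140,0,60)*(np.hypot(x-u,y-v)<R/2.85+2)
    return px2w("top",(wt*x).sum()/wt.sum(),(wt*y).sum()/wt.sum(),28)[:2]
def rot(u):
    from scipy.spatial.transform import Rotation as Ro
    x=np.array([u[0],u[1],0]);z=np.array([0,0,-1.]);return Ro.from_matrix(np.c_[x,np.cross(z,x),z]).as_rotvec()
E
python3 - <<'E'
from h import *
im=cv2.imread("pics/top0.png")[:,:,::-1]
A,B=rings(im);print(A,B,np.linalg.norm(A-B),np.degrees(np.arctan2(-(A-B)[0],(A-B)[1])))
L=blob(im,(490,-25),32);S=blob(im,(490,125),22);print(L,S)
for d,t in((L,A),(S,B)):
    u=(t-d)/np.linalg.norm(t-d)
    for p in(d-45*u,t-30*u):
        for z in(20.5,120):print(u,p,kin.ik([*p,z],rot(u)))
E
```

```text
[616.28377977 113.97081483] [618.77297082 -16.14686577] 130.14148791620758 1.0959521144564406
[491.69601089 -25.28839955] [492.58840727 126.51749927]
[0.66675747 0.74527477] [461.69192496 -58.8257642 ] [ 0.39268981  0.52486243 -0.40288579  2.14668105  0.39235088  0.5396352
 -1.031634  ]
[0.66675747 0.74527477] [461.69192496 -58.8257642 ] [ 0.52230556  0.35611011 -0.54484957  2.09408136  0.26613451  0.75739452
 -0.91966362]
[0.66675747 0.74527477] [596.28105582  91.61257173] [ 0.22081106  0.73687235 -0.58227313  1.80675074  0.56043266  0.76869715
 -1.38648965]
[0.66675747 0.74527477] [596.28105582  91.61257173] [ 0.34349742  0.6393592  -0.75859142  1.75970768  0.52608085  0.95688722
 -1.35938423]
[ 0.66251931 -0.74904484] [462.77503853 160.22451701] [-0.92798453  0.59363157  0.65620688  2.14526468 -0.6435179   0.60503786
 -2.22455237]
[ 0.66251931 -0.74904484] [462.77503853 160.22451701] [-1.12250113  0.44204799  0.89398546  2.11062782 -0.48189718  0.80319045
 -2.34735214]
[ 0.66251931 -0.74904484] [598.89739166   6.32447938] [ 0.01158285  0.64144917 -0.1027546   1.84249929  0.09993668  0.6626022
 -2.56715521]
[ 0.66251931 -0.74904484] [598.89739166   6.32447938] [ 0.11793218  0.50958975 -0.24129057  1.79555632  0.15512249  0.85485467
 -2.61336379]
```

```bash
cat >> h.py <<'E'
def show(im,n,c=(616,50)):
    u,v=w2px("top",[c[0],c[1],18]).astype(int);a=im[v-60:v+75,u-75:u+75,::-1]
    cv2.imwrite(f"pics/{n}.png",cv2.resize(a,None,fx=4,fy=4,interpolation=2))
E
python3 - <<'E'
from h import *
A=np.array([616.3,114.0]);L=np.array([491.7,-25.3]);u=(A-L)/np.linalg.norm(A-L);r=rot(u)
grip(0.435)
p=L-48*u
robot.movep([*p,130],r); robot.servo_line([*p,21],feed=120)
print(robot.observe()["contact_force"])
robot.servo_line([*(A-(40+35)*u),21],feed=60)
o=robot.observe();print(o["t"],o["tcp_pos"],o["contact_force"],o["grip_width"])
im=viewer.read_camera("top");show(im,"p1")
for d in viewer.pinpoint("disc_large","top"):print(d["confidence"],w("top",d["at"]))
E
```

```text
[ 0.36186984 -0.80715183  1.14502207]
7.8833 [566.2236877   57.97294397  20.99374945] [-1.60340958 -1.84087024 -0.07913725] 0.434742359054249
0.98 [ 3.47891139e+02 -4.77574532e+01  1.88763580e-01]
```

View pics/p1.png

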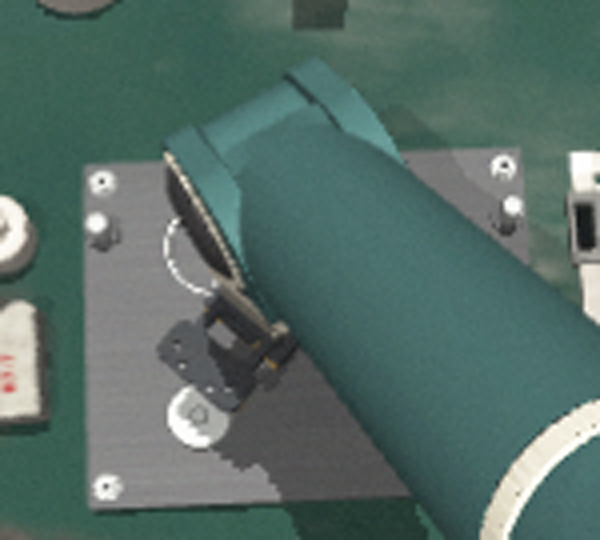

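The arm hides the disc from the top camera. I'll push on in small steps with a force stop, then retract and look.

```bash
cat >> h.py <<'E'
def finish(T,u,off,a=-10,b=5,fmax=12):
    robot.servo_line([*(T+(a-off)*u),21],feed=50)
    for s in np.arange(a+1,b+.1,1):
        robot.servo_line([*(T+(s-off)*u),21],feed=25)
        f=robot.observe()["contact_force"];print(s,np.round(f,1),end=" ")
        if f[:2]@-u>fmax:break
E
python3 - <<'E'
from h import *
A=np.array([616.3,114.0]);L=np.array([491.7,-25.3]);u=(A-L)/np.linalg.norm(A-L)
finish(A,u,35)
p=robot.observe()["tcp_pos"][:2]-12*u
robot.servo_line([*p,21],feed=80);im=viewer.read_camera("side");cv2.imwrite("pics/s1.png",cv2.resize(im[130:270,150:320,::-1],None,fx=4,fy=4,interpolation=2))
robot.servo_line([*p,110],feed=200)
B=np.array([618.8,-16.1]);S=np.array([492.6,126.5]);u=(B-S)/np.linalg.norm(B-S);p=S-40*u
grip(0.3);robot.movep([*p,110],rot(-u))
im=viewer.read_camera("top");show(im,"p2");print(robot.observe()["t"])
print(blob(im,A,36),rings(im))
E
```

```text
-9.0 [-0.3  0.1  0. ] -8.0 [-0.7  0.2  0.6] -7.0 [-1.  -0.4  0.3] -6.0 [-0.8 -0.8 -0.3] -5.0 [-1.2  0.6  0.2] -4.0 [-0.9  0.3  0. ] -3.0 [-0.4  0.3 -0.9] -2.0 [-0.6  0.8 -0.4] -1.0 [-1.2 -0.7 -0.5] 0.0 [-1.3 -1.5  0.2] 1.0 [-1.5 -1.1 -0.6] 2.0 [-1.  -2.4 -0.1] 3.0 [-3.1 -4.1  1.8] 4.0 [-4.  -4.4  1.9] 5.0 [-6.6 -4.5  2.7] 14.875
[616.37681364 114.30870358] [array([615.55745994, 114.1132582 ]), array([618.65882077, -16.31326888])]
```

View pics/p2.png

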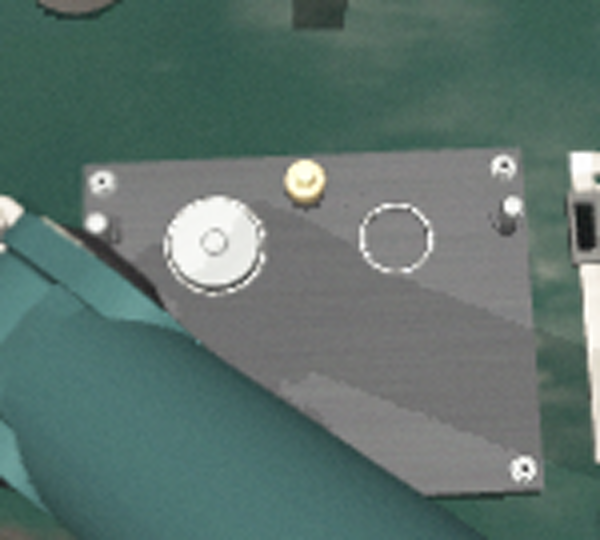

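View pics/s1.png

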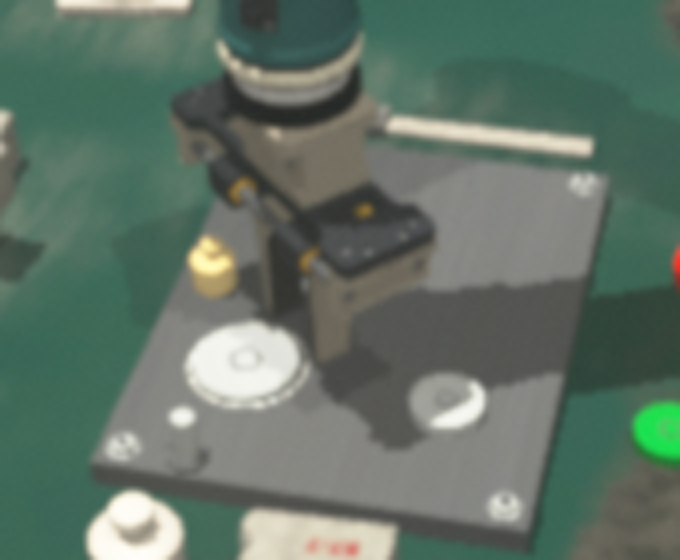

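Large disc: it appears down in its recess (ring at top-crop px ~(215,245), disc at (213,240)). I'll verify it with clear views once the small disc is done.

Run:
```python
from h import *
B=np.array([618.7,-16.2]);S=np.array([492.6,126.5]);u=(B-S)/np.linalg.norm(B-S);p=S-40*u
robot.servo_line([*p,21],feed=120)
finish(B,u,27,b=7,fmax=8)
q=robot.observe()["tcp_pos"][:2];print(q)
p=q-12*u
robot.servo_line([*p,21],feed=80);robot.servo_line([*p,110],feed=200)
robot.movep([430,-200,200],rot(-u))
im=viewer.read_camera("top");show(im,"p3");s=viewer.read_camera("side");cv2.imwrite("pics/s3.png",cv2.resize(s[165:245,190:300,::-1],None,fx=7,fy=7,interpolation=2))
print(robot.observe()["t"],blob(im,(616.3,114),36),blob(im,B,25))
for c in("top","side"):
  for n in("disc_large","disc_small","recess_large","recess_small"):
    for d in viewer.pinpoint(n,c):print(c,n,round(d["confidence"],2),np.round(w(c,d["at"]),1))
```

```text
-9.0 [-1.1  0.9  1.4] -8.0 [-1.  -0.1  0.8] -7.0 [0.7 0.5 1.5] -6.0 [-0.4  0.4  0.3] -5.0 [ 0.4  0.2 -0.1] -4.0 [ 0.1 -0.6 -1. ] -3.0 [-0.2 -1.1 -0.3] -2.0 [-0.4  0.2 -0.1] -1.0 [-0.1  0.8 -0. ] 0.0 [0.2 0.5 0.3] 1.0 [-1.2  1.1  0.8] 2.0 [-1.7  2.6  0.4] 3.0 [-3.5  1.4  6.6] 4.0 [-5.9  1.5  7.8] 5.0 [-5.8  3.1  8. ] 6.0 [-5.   3.9  9.4] 7.0 [-6.   3.3  9.2] [6.05125027e+02 3.68333242e-01]
26.1333 [615.60460083 113.81624991] [617.66862313 -15.62856065]
top disc_large 0.85 [616.7 113.3   8.4]
top disc_large 0.81 [343.6 -45.2   1.1]
top disc_small 0.63 [621.9 -20.8  11.5]
top disc_small 0.53 [363.1 105.4  -3.1]
top disc_small 0.44 [616.9 -14.9  16. ]
top recess_large 0.96 [615.7 116.3  17.4]
top recess_large 0.65 [ 570.4 -175.7    1.4]
top recess_small 0.58 [616.8 -17.5  15.4]
side disc_large 0.92 [349.5 -50.   -0.4]
side disc_large 0.67 [613.9 115.1  11.3]
side disc_small 0.69 [614.2 -16.5  12.7]
side disc_small 0.53 [362.4 100.7  -0.7]
side recess_large 0.93 [613.  112.9  22.8]
```

View pics/p3.png

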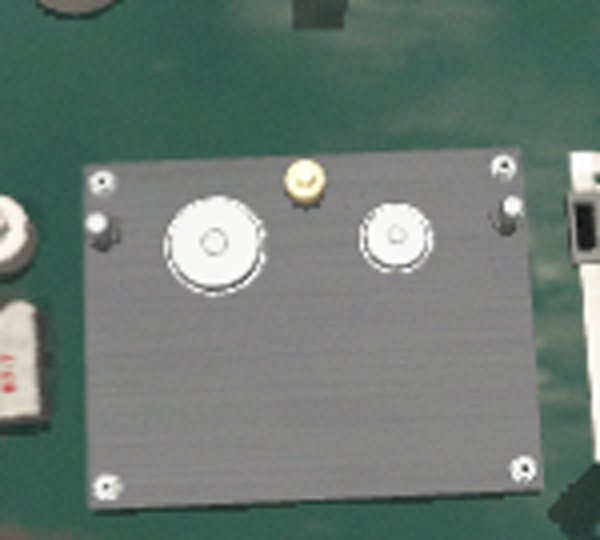

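View pics/s3.png

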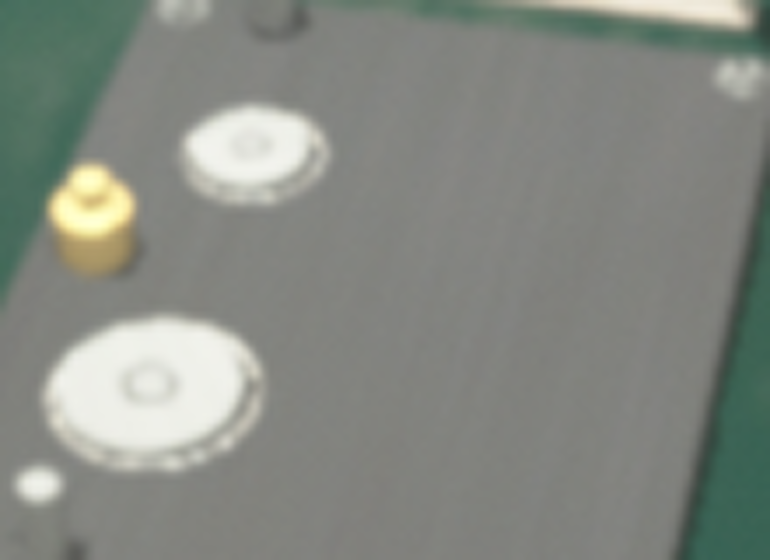

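Both discs lie in their recesses by eye, but each is shifted towards the far rim, so one edge might be perched. I'll check flatness by lightly touching the far and near sides with the shut fingertips.

```bash
cat >> h.py <<'E'
def probe(p,r,fz=5,z0=30,lo=20.5):
    robot.movep([*p,45],r);robot.servo_line([*p,z0],feed=60);f0=robot.observe()["contact_force"][2];z=z0
    while z>lo:
        z-=.5;robot.servo_line([*p,z],feed=25);f=robot.observe()["contact_force"][2]-f0
        if f>fz:break
    print(np.round(p,0),"z",robot.observe()["tcp_pos"][2].round(2),"f",round(f,1),robot.observe()["t"])
E
python3 - <<'E'
from h import *
A=np.array([616,114.0]);B=np.array([618.7,-16.2])
uA=np.array([.667,.745]);uB=np.array([.662,-.749])
grip(0.0);r=rot(-uB)
for T,u,d in((B,uB,12),(A,uA,20)):
    for s in(1,-1):
        p=T+s*d*u;probe(p,r);robot.servo_line([*p,45],feed=120)
im=viewer.read_camera("side");cv2.imwrite("pics/s4.png",im[:,:,::-1])
E
```

```text
[627. -25.] z 22.49 f 5.4 32.6417
[611.  -7.] z 22.45 f 8.4 37.8833
[629. 129.] z 22.48 f 9.4 43.4917
[603.  99.] z 22.49 f 5.3 48.525
```

All four touches read z ≈ 22.5 mm, so both discs are flat and fully home (nominal top is 22 mm).

Run:
```python
from h import *
p=robot.observe()["tcp_pos"];robot.servo_line([p[0],p[1],120],feed=150)
im=viewer.read_camera("top");print(robot.observe()["t"],blob(im,(618,-16),25));print(robot.job_done())
```

```text
49.6167 [nan nan]
the job is handed in; nothing more can be done
Noneh.py:25: RuntimeWarning: invalid value encountered in scalar divide
  return px2w("top",(wt*x).sum()/wt.sum(),(wt*y).sum()/wt.sum(),28)[:2]
```

I pushed both discs into their own recesses and handed the job in at about 49.6 s, with the hand clear above the plate. Touch checks on both sides of each disc read a top height of about 22.5 mm (22 mm nominal), so they lie flat and home; the last camera check of the small disc gave no reading because the arm was in the way, and no verdict came back.

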